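# Seat the interlock plugs, then hold the spin tester's guard open at 60 degrees

### The job

Press both interlock plugs of the bearing spin tester down until they are fully home, while its clear guard stays shut. Then raise the guard, which has a pull bar in front, to 60 degrees from shut and finish while still holding it there, steady, so that I can reach in and change the bearing; it falls shut if let go, so never let it drop. Leave the other things on the bench and on the tester where they are.

Things in the scene. Friction and masses are not known exactly. Their poses are not given: they have to be found in the camera images.
- station: Bearing spin tester: grey housing 200 (x) x 280 (y) x 51 mm (z), fixed on the bench, turned up to 0.2 rad; origin under its centre, front to its own -x. The clear guard on its deck spans x -83..85, y -40..120 mm, top 115 mm above the bench when shut. The quadrant at the guard's left hinge end has a tick every 15 degrees, the one at 60 twice as long. Both plugs stand beside the guard at y = -100 mm.
- guard: The clear guard itself, a box-shaped cover 168 (x) x 160 (y) x 63 mm in an aluminium frame, with the pull bar on its front. Origin on the hinge line, at its middle; at angle 0 its axes are the station's, and it turns about its y axis.
- guard_hinge (a point): Middle of the guard's hinge line, in the housing at (85, 40, 55) mm; the hinge line runs along the station's y axis, at the guard's rear edge. Axes as the station's.
- guard_angle (a joint): Opening angle of the clear guard in rad: 0 shut, 1.047 = 60 degrees open, stop at 1.4. Its front edge swings up and back about the hinge. It weighs about 0.46 kg (unknown by up to 40 percent), hardly any friction, and falls shut from every angle.
- pull_bar (a point): Guard's pull bar: round steel bar 12 mm thick, 100 mm long, parallel to the hinge line, moving with the guard. Origin at its middle, y along the bar, x back to the guard. With the guard shut it lies 212 mm in front of the hinge line and 30 mm above it (85 mm above the bench). Posts (10 mm) at its two ends run back to the guard; 32 mm clear gap behind the bar. It can turn in a grip.
- plug_front (a joint): How far the front plug has been pressed down, in m: 0 to 0.006 at the start, 0.012 = fully home (its head rests on the socket's collar). Friction of about 5 N, no spring: it stays where it is left.
- plug_rear (a joint): The same for the rear plug.
- plug_front_top (a point): Centre of the flat top of the front interlock plug: a grey knurled head of 26 mm diameter, 20 mm high, on a brass stem over a black socket collar, in the station's frame at x = -68, y = -100 mm. Its top is 82 mm above the bench when home (94 mm less the joint value).
- plug_rear_top (a point): Centre of the top of the rear interlock plug, alike, at x = -12, y = -100 mm in the station's frame.
- spare_bearing: Bystander: a ball bearing 62 mm in diameter, 14 mm high, lying on the tester's deck behind the plugs; origin under its centre.
- caliper: Bystander: vernier caliper 76 x 215 x 13 mm lying on the bench in front of the tester; origin under its centre.
- micrometer: Bystander: micrometer 49 x 135 x 15 mm lying in front of the tester; origin under its centre.

How it is judged:
By the outcome, as a careful person would: the job done as asked, in the order asked, and still so for the second after the job is handed in, while the arm keeps its last pose, push and grip.
It also fails if it takes over 48 s, if anything falls off the work surface, if the arm or the gripper's body presses on something with over 40 N, if the wrist force passes 120 N, or if a joint passes its speed limit or range.

### The arm

A 6-joint arm with a two-finger parallel gripper is mounted at the origin on a cart in front of the work surface, level with it; the furniture and walls round the work are solid. World frame = base frame: x ahead of the robot, y to its left, z up, the work surface at z = 0. Lengths are in m, angles in rad, forces in N, time in s.
With the tool pointing down it reaches from about 0.3 to 0.75 m from the base axis. Payload 8.5 kg.
Tool frame: the origin (TCP) lies on the centre line of the jaws, within the pads' length; the fingertips stand 14 mm ahead of it and the grasp point (between the pads) lies 5 mm behind it (r.tip_extent is the distance from the TCP to the fingertips, in m); z points along the fingers, y is the line along which they close (so a half turn about z gives the same grasp; the last joint's range is limited). The gripper opens to 85 mm and grips with 20 to 120 N. Pads are 22 mm wide; open, the fingers measure 114 mm over their backs; the gripper's body (76 mm by 85 mm) begins 54 mm behind the grasp point. The pads swing forward as they close: fully open they stand 13 mm farther back than shut.
Start: joints at [-1.409, 0.381, 1.297, -0, 1.464, -0.215], TCP at [0.202, -0.511, 0.245] pointing down, gripper open.
Joint ranges: [-3.11, 3.11], [-0.89, 2.33], [0.22, 2.48], [-1.42, 4.56], [0.17, 2.85], [-2.88, 2.88]. Speed limits (rad/s): [2.39, 2.39, 3.14, 3.14, 3.14, 3.14].

### API

Orientations are given as a unit quaternion [x, y, z, w].
In Python, from cell import r, eyes, ticket gives the robot as it stands.
- The arm moves only by the tool move_arm, never from a script. Its argument "steps" is a list of rows, each a list of 5 numbers: the opening in per cent of the stroke, from 0 (shut) to 100 (fully open), then the shift along the tool's x, y, z in mm, then the turn about the tool's z in degrees. In form: [[fingers, tx, ty, tz, spin], ...]. A call has 1 to 12 rows; each row is the pose to reach, as a shift and turn from the pose commanded when the call began, along the tool's axes at that moment; what a row does not reach only later rows make up. A row lasts 1/8 s, in which the tool goes at most 62.5 mm and 10.7 degrees, less where a joint would pass 70% of its speed; a pose out of reach is approached as far as the arm can. A call with a gripper value outside its range is refused whole. The fingers move at their own pace and stop on an object; "newtons" is the grip in N (left out, the last holds). Time passes only in rows, so rows that repeat a pose let the fingers close. It gives the time, the measured TCP pose, the force, the opening and the grip force at its end, in the units of the state.
- r.sense(): the state, without advancing time (a new reading comes with each control period).
- eyes.snapshot(name): name is "scene" or "top" or "wrist"; returns a dict with "img" (420x560x3 uint8, blue, green, red), "z_map" (420x560 float32, m along the optical axis (not along the pixel's ray), 0 where there is no reading), "fx", "fy", "cx", "cy" (pixels), "R" (3x3) and "t" (3): a world point X has camera coordinates R X + t. Camera axes: x right, y down, z forward; pixel columns grow to the right and rows downward; lengths in m; the calibration is good to about 2 mm. A picture is of the moment at which its call begins.
- ticket.hand_in(): hands the job in; it is judged then, once.
The state is a dict: "time_s": time; "joint_positions": joint angles; "dq": joint speeds; "joint_torque": joint torques, N m; "eef_pos": TCP position; "tool_rot": TCP orientation; "force": force on the tool from outside, world axes, zero at the start; "ft_torque": the same for the moment, N m; "width": opening from 0.0 (shut) to 1.0 (fully open); "finger_force": force on a finger pad.
Only numpy, scipy, OpenCV 4.12 (cv2) and the standard library are available. Lean on these libraries where they do the work, as an engineer would, in place of code of your own. Each camera call takes 0.05 s, during which the arm holds its last target. There are 200 camera calls.

## Working session

There is one attempt and no reset: what is moved stays moved. The work goes in short steps, Python scripts to look and compute and a tool call to move; the robot and the scene stay as the last step left them, time stands still between calls to the robot, and variables do not carry over. Pictures are saved under pics/ and viewed, at most 10 in all, crops included, and the job is handed in when it is done.

Besides the shell and the picture viewer there is one more tool, called after "Emit:" as name([rows], argument=value, ...), one row to a line, values as JSON. move_arm: Moves the arm, as the interface text tells. Its arguments: {"type":"object","properties":{"steps":{"type":"array"},"newtons":{"type":"number"}},"required":["steps"]}

```bash
mkdir -p pics
cat > h.py <<'E'
import numpy as np, cv2
from cell import r, eyes, ticket
def snap(n):
    s=eyes.snapshot(n); return s
def cloud(s):
    z=s["z_map"]; v,u=np.mgrid[:z.shape[0],:z.shape[1]]
    c=np.stack([(u-s["cx"])/s["fx"]*z,(v-s["cy"])/s["fy"]*z,z],-1)
    w=(c-s["t"])@s["R"]; w[z==0]=np.nan; return w
E
python3 - <<'E'
from h import *
for n in("scene","top"):
    s=snap(n); cv2.imwrite(f"pics/{n}0.png",s["img"]); np.savez(f"{n}0.npz",w=cloud(s),**s)
    print(n,s["t"],s["R"].tolist(),s["fx"])
print(r.sense())
E
```

```text
scene [0.41264948 0.3341719  0.63411542] [[-0.48272323716089643, -0.8756496371782396, 0.014696571522708205], [-0.6206833056592361, 0.33023156390099695, -0.7111254096707732], [0.6178434351685128, -0.3523986763782161, -0.7029115609420954]] 416.87670109629994
top [0.13810755 0.5445764  1.15951711] [[0.023172712274925546, -0.9991956962243281, 0.032725923250591885], [-0.9973319660419815, -0.02537134460842201, -0.0684488450128746], [0.06922409202480993, -0.031052463985017483, -0.9971177310447344]] 522.6311729525311
{'time_s': 0.1, 'joint_positions': array([-1.40931973e+00,  3.81105547e-01,  1.29816397e+00,  3.34566199e-05,
        1.46360347e+00, -2.15302054e-01]), 'dq': array([ 0.00134723, -0.00186011, -0.00167988,  0.00048339,  0.00027155,
        0.00074911]), 'joint_torque': array([ 4.31218708e-03, -4.49220014e+01, -2.31657940e+01, -1.80696793e-04,
        3.64002437e-03,  1.76446002e-05]), 'eef_pos': array([ 0.20232378, -0.51116934,  0.24479299]), 'tool_rot': array([ 9.82307287e-01,  1.87275154e-01,  3.38516702e-05, -6.39487081e-04]), 'force': array([ 0.48905087,  0.66157869, -0.43736208]), 'ft_torque': array([-0.02616769,  0.02136436, -0.03599058]), 'finger_force': 0.0, 'width': 1.001985355684568}
```

View pics/scene0.png

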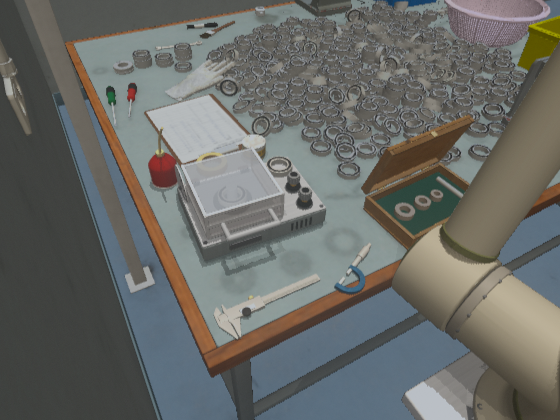

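View pics/top0.png

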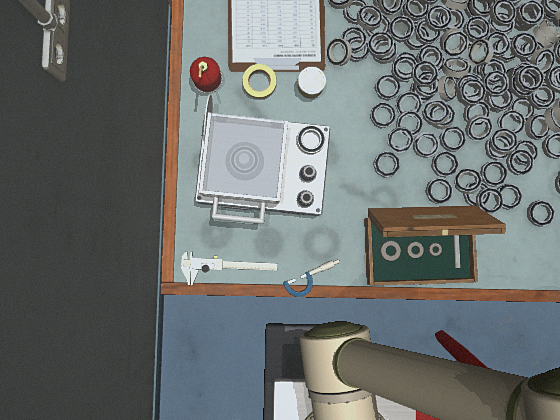

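The top view shows the tester with the guard on its left. The rear plug is at about (308,173), the front plug at (306,198), the pull bar at (238,216) and the bearing at (311,139). The caliper and micrometer lie in front, at rows 265–290.

Run:
```python
from h import *
for n in("top","scene"):
    w=np.load(n+"0.npz")["w"]
    def reg(u0,u1,v0,v1,z0,z1):
        p=w[v0:v1,u0:u1].reshape(-1,3); return p[(p[:,2]>z0)&(p[:,2]<z1)]
    R=dict(rear=(298,318,163,183,.075,.11),front=(296,316,188,208,.075,.11),deck=(280,328,122,214,.044,.058),bar=(208,270,205,225,.075,.1)) if n=="top" else dict(rear=(284,303,168,182,.075,.11),front=(295,314,184,198,.075,.11))
    for k,a in R.items():
        p=reg(*a); print(n,k,len(p),p.mean(0).round(4) if len(p) else'',np.median(p[:,2]) if len(p) else'', ((p.min(0)+p.max(0))/2).round(4) if len(p) else'')
        if k=="deck": print(cv2.minAreaRect(p[:,:2].astype(np.float32)))
        if k=="bar": print(cv2.fitLine(p[:,:2].astype(np.float32),2,0,.01,.01).ravel(), p.min(0),p.max(0))
w=np.load("top0.npz")["w"]
for u,v in((208,113),(327,126),(325,214),(198,207),(285,265),(190,268),(320,265),(295,290),(213,216),(266,219)): print(u,v,w[v,u].round(3))
```

```text
top rear 137 [0.6098 0.0996 0.0898] 0.09028924567250475 [0.6102 0.0995 0.0851]
top front 134 [0.5545 0.1043 0.0892] 0.08952344528751299 [0.5546 0.1039 0.0862]
top deck 3028 [0.6171 0.1094 0.0515] 0.051459156474369466 [0.6241 0.1071 0.051 ]
((0.623292863368988, 0.10594221204519272), (0.09506198763847351, 0.19986552000045776), 85.6219482421875)
top bar 395 [0.5111 0.2444 0.09  ] 0.08994512985195836 [0.5167 0.2474 0.0898]
[0.02785151 0.9996121  0.5111285  0.2443628 ] [0.49759724 0.19186955 0.0830557 ] [0.5357592  0.30300731 0.09658556]
scene rear 122 [0.6053 0.1001 0.0858] 0.08745619288221612 [0.6069 0.098  0.0833]
scene front 130 [0.5498 0.105  0.0858] 0.08719465074369964 [0.552  0.1041 0.0831]
208 113 [0.722 0.313 0.116]
327 126 [0.717 0.058 0.051]
325 214 [0.525 0.053 0.002]
198 207 [0.534 0.342 0.001]
285 265 [ 0.407  0.142 -0.   ]
190 268 [0.396 0.354 0.01 ]
320 265 [0.409 0.063 0.009]
295 290 [ 0.351  0.118 -0.001]
213 216 [0.51  0.299 0.091]
266 219 [ 0.51   0.187 -0.001]
```

Run:
```python
from h import *
w=np.load("top0.npz")["w"]; p=w.reshape(-1,3)
m=(p[:,0]>.3)&(p[:,0]<.6)&(p[:,1]>-.4)&(p[:,1]<.04)
print(np.nanmax(p[m],0)); print(np.nanmax(np.load("scene0.npz")["w"].reshape(-1,3)[0:1],0))
w=np.load("scene0.npz")["w"]; print(w[120,470],w[160,375])
```

```text
[0.59998799 0.03998981 0.66744514]
[1.6261444  0.55926787 0.21610265]
[ 0.48800357 -0.2684939   0.18672479] [ 0.65067403 -0.18167297 -0.00317869]
```

Emit:
move_arm([
  [0, 40, -30, 0, -5],
  [0, 90, -70, 0, -12],
  [0, 140, -110, 0, -20],
  [0, 190, -150, 0, -28],
  [0, 240, -190, 0, -36],
  [0, 290, -230, 0, -44],
  [0, 340, -270, 0, -52],
  [0, 390, -310, 0, -58],
  [0, 440, -350, 0, -64],
  [0, 490, -390, 0, -64],
  [0, 530, -425, 0, -64],
  [0, 553, -443, 0, -64],
])

```text
time_s: 1.6
eef_pos: [0.5541, 0.1068, 0.2447]
tool_rot: [0.733, 0.68, -0.0, -0.0]
force: [-0.2, -0.1, 0.7]
width: 0.001
finger_force: 0.0
```

Emit:
move_arm([
  [0, -2, -1, 30, 0],
  [0, -2, -1, 70, 0],
  [0, -2, -1, 105, 0],
  [0, -2, -1, 125, 0],
  [0, -2, -1, 132, 0],
  [0, -2, -1, 136, 0],
  [0, -2, -1, 139, 0],
  [0, -2, -1, 142, 0],
  [0, -2, -1, 144, 0],
  [0, -2, -1, 146, 0],
])

```text
time_s: 2.85
eef_pos: [0.5527, 0.1021, 0.0998]
tool_rot: [0.734, 0.679, 0.0, 0.0]
force: [0.7, 0.8, 5.7]
width: 0.003
finger_force: 2.4
```

Emit:
move_arm([
  [0, 0, 0, 1, 0],
  [0, 0, 0, 2, 0],
  [0, 0, 0, 3, 0],
  [0, 0, 0, 4, 0],
  [0, 0, 0, 4, 0],
])

```text
time_s: 3.48
eef_pos: [0.5527, 0.1021, 0.096]
tool_rot: [0.734, 0.679, 0.0, 0.0]
force: [-1.0, 1.0, 10.1]
width: -0.0
finger_force: 5.0
```

Approaching the stop; I'll press further and watch for the force to rise.

Emit:
move_arm([
  [0, 0, 0, 1, 0],
  [0, 0, 0, 1.5, 0],
  [0, 0, 0, 2, 0],
  [0, 0, 0, 2, 0],
])

```text
time_s: 3.98
eef_pos: [0.5528, 0.1021, 0.0958]
tool_rot: [0.734, 0.679, 0.001, 0.001]
force: [-7.5, -0.6, 25.3]
width: 0.0
finger_force: 13.0
```

Emit:
move_arm([
  [0, 0, 0, -10, 0],
  [0, 0, 0, -30, 0],
  [0, 1, 28, -30, 0],
  [0, 1, 56, -30, 0],
  [0, 1, 56, -20, 0],
  [0, 1, 56, -14, 0],
  [0, 1, 56, -10, 0],
  [0, 1, 56, -7, 0],
  [0, 1, 56, -5, 0],
  [0, 1, 56, -3, 0],
  [0, 1, 56, -1.5, 0],
  [0, 1, 56, -1, 0],
])

```text
time_s: 5.48
eef_pos: [0.6083, 0.0989, 0.0959]
tool_rot: [0.734, 0.679, 0.0, 0.0]
force: [-8.9, -0.2, 19.6]
width: 0.002
finger_force: 9.4
```

Emit:
move_arm([
  [0, 0, 0, 0.5, 0],
  [0, 0, 0, 1, 0],
  [0, 0, 0, 1, 0],
])

```text
time_s: 5.85
eef_pos: [0.6083, 0.0989, 0.0959]
tool_rot: [0.734, 0.679, 0.001, 0.001]
force: [-9.9, -0.0, 23.2]
width: -0.002
finger_force: 11.4
```

Emit:
move_arm([
  [0, 0, 0, -40, 0],
  [0, 0, 0, -90, 0],
  [35, 20, -20, -104, 0],
  [35, 60, -48, -104, 0],
  [35, 100, -80, -104, 0],
  [35, 130, -105, -104, 0],
  [35, 140, -111, -104, 0],
  [35, 140, -111, -104, 0],
])

```text
time_s: 6.85
eef_pos: [0.5082, 0.2472, 0.1968]
tool_rot: [0.733, 0.68, -0.0, -0.0]
force: [0.1, -0.1, 0.2]
width: 0.35
finger_force: 0.0
```

Run:
```python
from h import *
st=r.sense(); print(st["eef_pos"],st["width"])
s=snap("wrist"); w=cloud(s); cv2.imwrite("pics/wrist1.png",s["img"])
p=w.reshape(-1,3); 
# bar: between posts, near expected
m=(p[:,0]>.48)&(p[:,0]<.53)&(p[:,1]>.215)&(p[:,1]<.28)&(p[:,2]>.078)&(p[:,2]<.1)
q=p[m]; print(len(q),q.mean(0),np.percentile(q,[2,98],axis=0))
if len(q)>5: print(cv2.fitLine(q[:,:2].astype(np.float32),2,0,.01,.01).ravel())
s=snap("top"); p=cloud(s).reshape(-1,3); 
for c in((.553,.103),(.608,.099)):
    m=(np.hypot(p[:,0]-c[0],p[:,1]-c[1])<.014)&(p[:,2]>.07)&(p[:,2]<.1); print(c,m.sum(),np.median(p[m],0))
```

```text
[0.5082072  0.24724829 0.19681519] 0.35039956824375396
1616 [0.50624204 0.24866825 0.08855377] [[0.49912806 0.21648442 0.08466899]
 [0.51324617 0.27860993 0.09070292]]
[0.08621961 0.99627614 0.50624204 0.24866825]
(0.553, 0.103) 119 [0.55360491 0.10364988 0.08205918]
(0.608, 0.099) 121 [0.60918692 0.10005321 0.08268142]
```

View pics/wrist1.png

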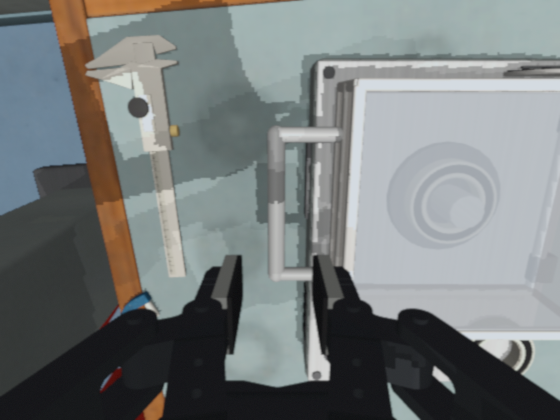

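The wrist view shows the bar at about column 276, rows 130–275, with the fingers straddling its line (left tip about 240, right tip about 315). Both plugs measure 82 mm, which is fully home. Now lowering over the bar and gripping.

Emit:
move_arm([
  [35, 1, -2, 40, 0],
  [35, 1, -2, 80, 0],
  [35, 1, -2, 105, 0],
  [35, 1, -2, 115, 0],
  [35, 1, -2, 115, 0],
  [0, 1, -2, 115, 0],
  [0, 1, -2, 115, 0],
  [0, 1, -2, 115, 0],
  [0, 1, -2, 115, 0],
  [0, 1, -2, 115, 0],
], newtons=50)

```text
time_s: 8.2
eef_pos: [0.5074, 0.2477, 0.0829]
tool_rot: [0.734, 0.679, 0.001, 0.001]
force: [2.9, -4.4, 4.2]
width: 0.117
finger_force: 49.0
```

Emit:
move_arm([
  [0, 0, 1.2, -7.4, 0],
  [0, 0, 3.4, -18.3, 0],
  [0, 0, 7.3, -32.8, 0],
  [0, 0, 12.2, -46.9, 0],
  [0, 0, 18, -60.7, 0],
  [0, -0.2, 24.8, -74, 0],
  [0, -0.3, 32.5, -86.8, 0],
  [0, -0.4, 41.1, -99, 0],
  [0, -0.5, 50.5, -110.6, 0],
  [0, -0.6, 60.7, -121.5, 0],
  [0, -0.6, 66.1, -126.7, 0],
  [0, -0.6, 68.9, -129.2, 0],
])

```text
time_s: 9.7
eef_pos: [0.5723, 0.2427, 0.2121]
tool_rot: [0.733, 0.68, -0.003, -0.003]
force: [-14.9, -1.9, 11.6]
width: 0.117
finger_force: 49.0
```

Run:
```python
from h import *
print(r.sense())
s=snap("scene"); cv2.imwrite("pics/sc2.png",cv2.resize(s["img"][90:270,130:370],None,fx=3,fy=3))
```

```text
{'time_s': 9.7, 'joint_positions': array([0.21018275, 0.53337273, 1.13584791, 0.00170401, 1.4795099 ,
       0.28598578]), 'dq': array([-0.00674722,  0.01446706, -0.09262807,  0.00031848,  0.0742803 ,
       -0.0105729 ]), 'joint_torque': array([-3.18583444e+00, -4.41257036e+01, -2.49992627e+01, -5.41689545e-01,
       -4.09597635e+00,  3.16926002e-03]), 'eef_pos': array([0.5722934 , 0.24265589, 0.21212879]), 'tool_rot': array([ 0.73344288,  0.67974119, -0.0026319 , -0.00255534]), 'force': array([-14.94144097,  -1.90106855,  11.58059919]), 'ft_torque': array([-0.25947707,  2.5773116 , -0.02407639]), 'finger_force': 48.95194172859192, 'width': 0.11681991224985762}
```

View pics/sc2.png

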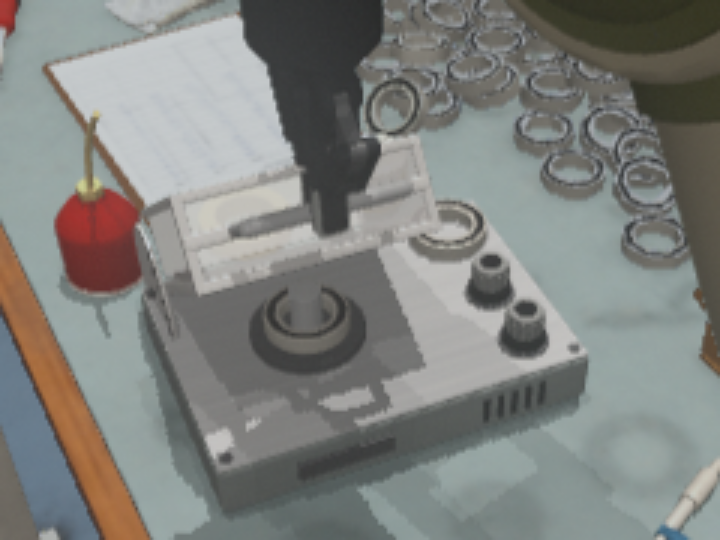

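The scene crop shows the guard held at roughly 40° by the bar, with both plugs down and the spare bearing undisturbed. There is a side load of about 19 N along the radius, so I'm easing that off while continuing to 60°.

Emit:
move_arm([
  [0, 0, 3.4, -7.6, 0],
  [0, -0.1, 9.3, -12.4, 0],
  [0, -0.2, 21.5, -21.3, 0],
  [0, -0.3, 34.5, -29.3, 0],
  [0, -0.4, 47.9, -36.5, 0],
  [0, -0.5, 54.8, -39.7, 0],
  [0, -0.5, 61.8, -42.6, 0],
  [0, -0.5, 61.8, -42.6, 0],
  [0, -0.5, 61.8, -42.6, 0],
])

```text
time_s: 10.88
eef_pos: [0.6365, 0.2375, 0.2555]
tool_rot: [0.734, 0.68, 0.001, -0.0]
force: [-4.0, 2.2, 5.8]
width: 0.117
finger_force: 50.9
```

Run:
```python
from h import *
print(r.sense()["eef_pos"])
s=snap("scene"); w=cloud(s); np.savez("s3.npz",w=w,**s); cv2.imwrite("pics/sc3.png",cv2.resize(s["img"][120:220,160:300],None,fx=5,fy=5,interpolation=cv2.INTER_CUBIC))
# station frame
yaw=-0.081; c,sn=np.cos(yaw),np.sin(yaw); R=np.array([[c,-sn],[sn,c]])
o=np.array([.5532,.1036])-R@[-.068,-.1]; print("origin",o)
q=w.copy(); q[...,:2]=(w[...,:2]-o)@R; q-=[.085,.04,.055]
# in guard frame front face: rotate by theta
m=(abs(q[...,1])<.1)&(q[...,2]>.02)&(q[...,2]<.25)&(q[...,0]<.2)&(q[...,0]>-.2)
p=q[m]
# bar outer half: points away from gripper, |y| 20..48, near radius
rad=np.hypot(p[:,0],p[:,2]); b=p[(abs(p[:,1])<.047)&(abs(p[:,1])>.018)&(rad>.2)&(rad<.235)]
print(len(b),b.mean(0),np.degrees(np.arctan2(b[:,2],-b[:,0])).mean()-8.05)
np.save("q3.npy",q)
```

```text
[0.63652627 0.23752871 0.25548693]
origin [0.62906819 0.19777015]
207 [-0.08649421  0.001014    0.19826904] 58.37601820516517
```

View pics/sc3.png

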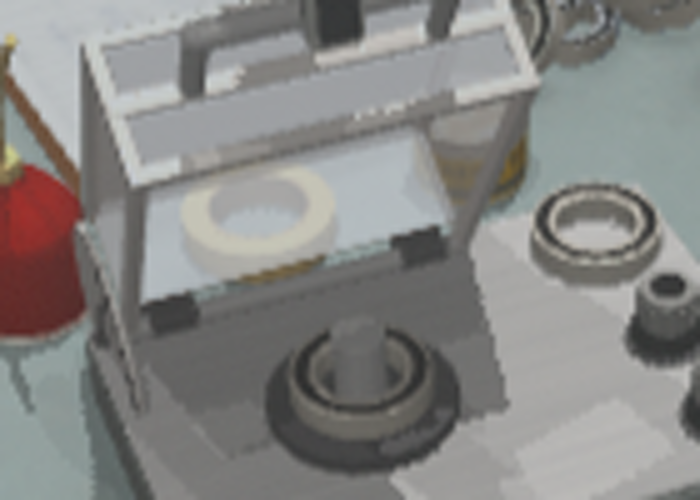

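The crop shows the guard wide open, held at the bar, with its front frame facing up. Three estimates (bar depth, hinge geometry, TCP travel) agree on about 59°, so I'm nudging it by 1° and relieving the remaining radial load.

Emit:
move_arm([
  [0, 0, 1.5, -1, 0],
  [0, 0, 2.8, -2, 0],
  [0, 0, 2.8, -2, 0],
  [0, 0, 2.8, -2, 0],
])

```text
time_s: 11.42
eef_pos: [0.6394, 0.2373, 0.2567]
tool_rot: [0.734, 0.68, 0.0, -0.0]
force: [-3.5, 3.8, 4.9]
width: 0.12
finger_force: 50.8
```

Run:
```python
from h import *
st=r.sense(); print(st["eef_pos"],st["force"],st["dq"].round(3))
from scipy.optimize import minimize_scalar
yaw=-0.081; c,sn=np.cos(yaw),np.sin(yaw); R=np.array([[c,-sn],[sn,c]])
o=np.array([.5532,.1036])-R@[-.068,-.1]
for n in("scene","top"):
    s=snap(n); w=cloud(s); q=w.copy(); q[...,:2]=(w[...,:2]-o)@R; q-=[.085,.04,.055]
    p=q[(abs(q[...,1])<.047)&(abs(q[...,1])>.018)]
    cw=-s["R"].T@s["t"]; cs=np.r_[(cw[:2]-o)@R,cw[2]]-[.085,.04,.055]
    rad=np.hypot(p[:,0],p[:,2]); b=p[(rad>.2)&(rad<.235)&(p[:,2]>.15)]
    # circle of r=6mm in (x,z): robust fit from bar points
    from scipy.optimize import least_squares
    f=least_squares(lambda k:np.hypot(b[:,0]-k[0],b[:,2]-k[1])-.006,[b[:,0].mean(),b[:,2].mean()-.004],loss="soft_l1",f_scale=.001)
    x,z=f.x; print(n,len(b),f.x,np.hypot(x,z),np.degrees(np.arctan2(z,-x))-8.05)
    if n=="top": cv2.imwrite("pics/top4.png",cv2.resize(s["img"][80:230,180:340],None,fx=4,fy=4,interpolation=cv2.INTER_CUBIC))
    # clear-frame top plane edge: points of guard side frames
```

```text
[0.63941384 0.23727717 0.25666596] [-3.4891842   3.83235971  4.856753  ] [-0.001 -0.     0.001 -0.001 -0.     0.   ]
scene 210 [-0.07970519  0.19706884] 0.2125771530411654 59.92895478421727
top 88 [-0.0781768   0.19958679] 0.21435135025041188 60.5600555172782
```

View pics/top4.png

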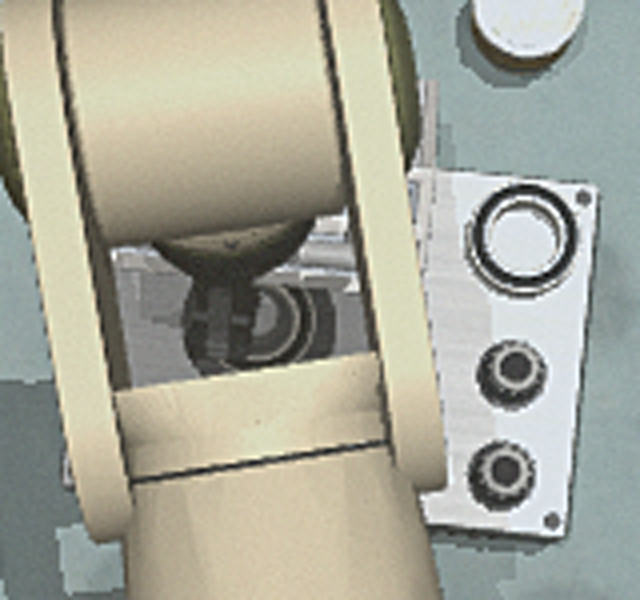

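The top view shows the plugs down, the bearing in place and the arm steady over the bar. The two cameras give 59.9° and 60.6°, so I'm handing in.

```bash
python3 -c "
from h import *
print(ticket.hand_in())"
```

```text
the job is handed in; nothing more can be done
None
```

Both plugs are pressed fully home (tops measured at about 82 mm) with the guard shut; the guard was then raised to about 60° (cameras read 59.9° and 60.6°) and is held steady there, and the job is handed in at about 11.5 s.

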